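Fetch the dessert pot from behind the tall kitchen jars

TASK

The low lidded dessert pot in the wooden tray is hemmed in by three tall things: a round canister, a square tin and a pepper mill. First clear all three onto the marble slab, then fetch the pot and stand it in the middle of the round serving board, and only then put each tall thing back in the middle of the same cork pad it came from. Keep everything upright and leave the mug alone.

Things in the scene. Friction and masses are not known exactly. Their poses are not given: they have to be found in the camera images.
- canister: Tall round white ceramic canister with a pale wood lid: a plain cylinder, 60 mm diameter, 125 mm high, about 0.35 kg. Origin: centre of its underside; z up.
- tin: Tall square steel tin with a darker steel lid: 54 x 54 mm, straight sides, 120 mm high, about 0.25 kg. Origin: centre of its underside; x and y square to its sides; z up.
- mill: Dark turned-wood pepper mill, round: foot 50 mm diameter, waist 36 mm (45 to 60 mm up), straight head 44 mm diameter from 85 to 128 mm up, rounded top with a small steel nut, 140 mm high in all; about 0.22 kg. Origin: centre of its underside; z up.
- pot: Low square dessert pot, the thing to fetch: white body 48 x 48 mm, mint lid 56 x 56 mm and 16 mm thick (34 to 50 mm up, fixed to the pot), 50 mm high in all; about 0.16 kg. Stands at the start in the tray between the three tall things, its centre about 80 mm from theirs. Origin: centre of its underside; x and y square to its sides; z up.
- canister_pad: Round cork pad, 84 mm diameter, 3 mm thick, fixed in the tray; the canister stands on it at the start and belongs back on it. Origin: centre of its underside (10 mm above the table, the tray's floor); z up.
- tin_pad: Square cork pad, 78 x 78 mm, 3 mm thick, fixed in the tray; the tin stands on it at the start and belongs back on it. Origin: centre of its underside (10 mm above the table); x and y square to its sides; z up.
- mill_pad: Small round cork pad, 66 mm diameter, 3 mm thick, fixed in the tray; the mill stands on it at the start and belongs back on it. Origin: centre of its underside (10 mm above the table); z up. All three pads lie in one fixed wooden tray, 190 x 270 mm, floor 10 mm thick, rim 8 mm above that floor.
- slab: White marble slab fixed on the table, the side area: 140 mm along its x, 300 mm along its y, 12 mm thick, empty at the start. Origin: centre of its underside; z up.
- server: Round pale wood serving board fixed on the table, 120 mm diameter, 12 mm thick, empty at the start. Origin: centre of its underside; z up.
- mug: Blue mug, 80 mm diameter, 90 mm high, standing loose on the table on the far side; not to be disturbed. Origin: centre of its underside.

How it is judged:
By the outcome, as a careful person would: the job done as asked, in the order asked, and still so for the second after the job is handed in, with the robot touching nothing.
It also fails if it takes over 144 s, if anything falls off the work surface, if the arm or the gripper's body presses on something with over 40 N, if the wrist force passes 120 N, or if a joint passes its speed limit or range.

ROBOT

A 6-joint arm with a two-finger parallel gripper is mounted at the origin on the work surface. World frame = base frame: x ahead of the robot, y to its left, z up, the work surface at z = 0. Lengths are in mm, angles in rad, forces in N, time in s.
With the tool pointing down it reaches from about 325 to 850 mm from the base axis. Payload 4.4 kg.
Tool frame: the origin (TCP) lies midway between the tips of the shut fingers; the grasp point (between the pads) lies 19 mm behind it; z points along the fingers, y is the line along which they close (so a half turn about z gives the same grasp; the last joint's range is limited). The gripper opens to 94 mm and grips with 3 to 60 N. Pads are 16 mm wide; open, the fingers measure 119 mm over their backs; the gripper's body (75 mm by 177 mm) begins 78 mm behind the grasp point.
Start: joints at [-1.421, 0.207, 1.542, -0, 1.393, -0.15], TCP at [169.802, -549.358, 205.447] pointing down, gripper open.
Joint ranges: [-2.73, 2.73], [-0.86, 2.22], [0.23, 2.46], [-1.11, 4.25], [0.08, 2.63], [-2.82, 2.82]. Speed limits (rad/s): [2.79, 2.79, 3.14, 3.14, 3.14, 3.14].

INTERFACE

Orientations are given as a rotation vector (axis times angle).
In Python, from workcell import arm gives the robot as it stands.
- The arm moves only by the tool servo_tool, never from a script. Its argument "commands" is a list of rows, each a list of 2 entries, a list of its own where there are three numbers: the shift along the world's x, y, z in units of 0.04 m (1.0 is 0.04 m), then the turn, a rotation vector about the world's x, y, z in units of 0.08 rad (1.0 is 0.08 rad). In form: [[[tx, ty, tz], [rx, ry, rz]], ...]. A call has 1 to 20 rows; each row shifts and turns the commanded pose from where the row before left it; what a row does not reach is not made up. A row lasts 1/10 s, in which the tool goes at most 50 mm and 8.59 degrees, less where a joint would pass 70% of its speed; a pose out of reach is approached as far as the arm can. A call with a number of a shift or a turn outside -1 to 1 is refused whole. A call with a gripper value outside its range is refused whole. "grip" is the opening, from 0 (shut) to 1 (fully open), set as the call begins (left out, the last holds). The fingers move at their own pace and stop on an object; "force" is the grip in N (left out, the last holds). Time passes only in rows, so rows that do not move let the fingers close. It gives the time, the measured TCP pose, the force, the opening and the grip force at its end, in the units of the state.
- arm.observe(): the state, without advancing time (a new reading comes with each control period).
- arm.get_image(name): name is "side" or "top"; returns the picture (400x640x3 uint8, red, green, blue); there is no depth.
- arm.camera_params(name): a dict with "K" (3x3 intrinsics, pixels), "R" (3x3) and "t" (3): a world point X has camera coordinates R X + t. Camera axes: x right, y down, z forward; pixel columns grow to the right and rows downward; lengths in mm; the calibration is good to about 2 mm. A picture is of the moment at which its call begins. camera_params takes no time and is no camera call.
- arm.close_job(): hands the job in; it is judged then, once.
The state is a dict: "time": time; "joint_pos": joint angles; "joint_vel": joint speeds; "tau": joint torques, N m; "position": TCP position; "orientation": TCP orientation; "ft_force": force on the tool from outside, world axes, zero at the start; "moment": the same for the moment, N m; "finger_gap": finger opening in mm; "grip_force": force on a finger pad.
Only numpy, scipy, OpenCV 4.12 (cv2) and the standard library are available. Lean on these libraries where they do the work, as an engineer would, in place of code of your own. Each camera call takes 0.05 s, during which the arm holds its last target. There are 200 camera calls.

## Working session

There is one attempt and no reset: what is moved stays moved. The work goes in short steps, Python scripts to look and compute and a tool call to move; the robot and the scene stay as the last step left them, time stands still between calls to the robot, and variables do not carry over. Pictures are saved under pics/ and viewed, at most 14 in all, crops included, and the job is handed in when it is done.

Besides the shell and the picture viewer there is one more tool, called after "Call:" as name(argument=value, ...), one argument or row to a line, values as JSON. servo_tool: Moves the arm, as the interface text tells. Shifts and turns lie within -1 to 1; 1 stands for 0.04 m of shift or 0.08 rad of turn. Its arguments: {"type":"object","properties":{"commands":{"type":"array","items":{"type":"array"}},"grip":{"type":"number"},"force":{"type":"number"}},"required":["commands"]}

```bash
mkdir -p pics; python3 - <<'E'
from workcell import arm
import cv2,numpy as np
for n in("top","side"):
    cv2.imwrite(f"pics/{n}0.png",arm.get_image(n)[:,:,::-1])
    p=arm.camera_params(n);print(n,np.round(p["K"],1).tolist(),np.round(p["R"],4).tolist(),np.round(p["t"],1).tolist())
o=arm.observe();print(o["time"],o["position"],o["orientation"],o["finger_gap"])
E
```

```text
top [[410.5, 0.0, 321.6], [0.0, 410.5, 198.5], [0.0, 0.0, 1.0]] [[0.0022, -0.9995, -0.031], [-0.985, 0.0032, -0.1724], [0.1724, 0.0309, -0.9845]] [6.4, 621.1, 805.3]
side [[421.5, 0.0, 315.0], [0.0, 421.5, 199.9], [0.0, 0.0, 1.0]] [[-0.9969, -0.0787, 0.0044], [-0.06, 0.721, -0.6903], [0.0512, -0.6884, -0.7235]] [582.7, 86.2, 1093.2]
0.1 [ 169.70379145 -548.64891178  204.42816874] [-3.10437645e+00 -4.68907090e-01 -1.92654817e-05] 94.00810258038702
```

View pics/top0.png

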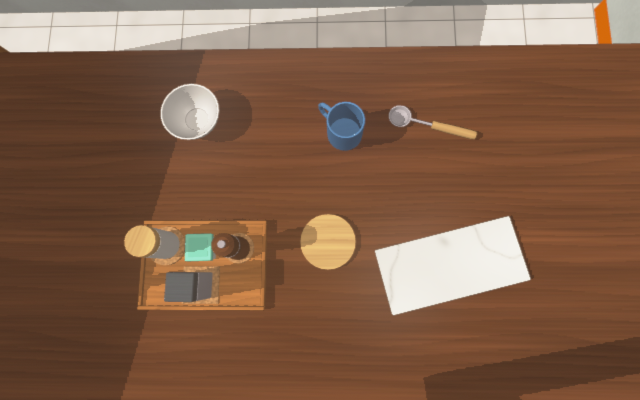

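View pics/side0.png

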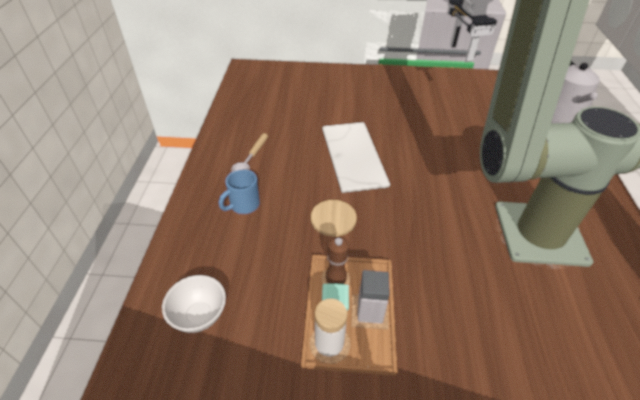

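```bash
python3 - <<'E'
import cv2
a=cv2.imread("pics/top0.png")[215:315,120:275]; cv2.imwrite("pics/c1.png",cv2.resize(a,None,fx=5,fy=5,interpolation=cv2.INTER_CUBIC))
a=cv2.imread("pics/side0.png")[195:375,295:405]; 
a=cv2.resize(a[:, :],None,fx=5,fy=5,interpolation=cv2.INTER_CUBIC)
cv2.imwrite("pics/c2.png",a[200:800])
E
```

```text
(no output)
```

View pics/c1.png

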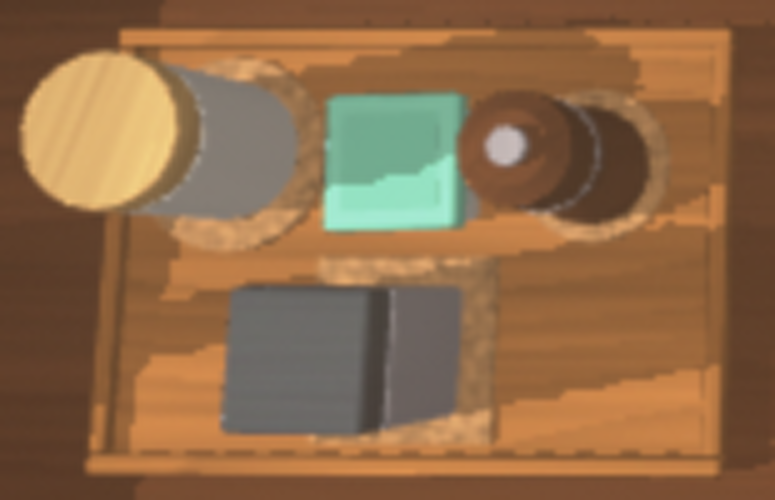

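View pics/c2.png

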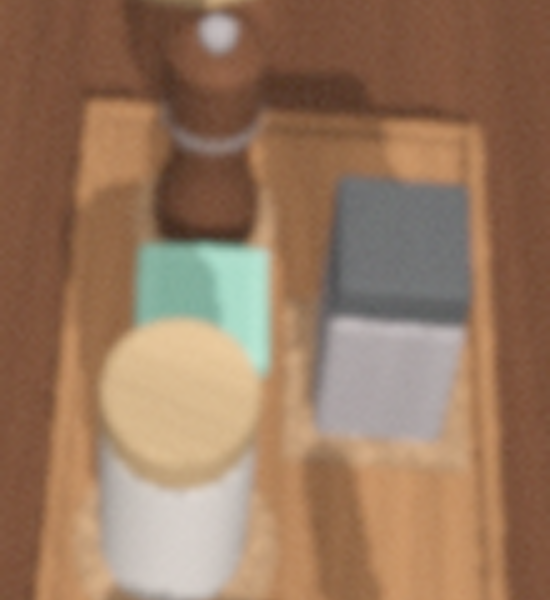

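```bash
cat > h.py <<'E'
from workcell import arm
import numpy as np
C={n:{k:np.array(v,float) for k,v in arm.camera_params(n).items() if k in"KRt"} for n in("top","side")}
def ray(n,u,v):
    c=C[n]; d=c["R"].T@np.linalg.solve(c["K"],[u,v,1]); return -c["R"].T@c["t"],d/np.linalg.norm(d)
def onz(n,u,v,z): o,d=ray(n,u,v); return o+d*(z-o[2])/d[2]
def tri(a,b):
    A=np.zeros((3,3));B=np.zeros(3);r=[ray("top",*a),ray("side",*b)]
    for o,d in r: P=np.eye(3)-np.outer(d,d);A+=P;B+=P@o
    X=np.linalg.solve(A,B); return X, np.linalg.norm((np.eye(3)-np.outer(r[0][1],r[0][1]))@(X-r[0][0]))
def proj(n,X): c=C[n]; p=c["K"]@(c["R"]@np.asarray(X,float)+c["t"]); return p[:2]/p[2]
def t(x,y): return (120+(x+.5)/5-.5,215+(y+.5)/5-.5)
def s(x,y): return (295+(x+.5)/5-.5,195+(y+200.5)/5-.5)
E
python3 - <<'E'
from h import *
np.set_printoptions(precision=1,suppress=True)
print("can",*tri(t(99.5,130.5),s(180,397)), onz("top",*t(99.5,130.5),138),onz("side",*s(180,397),138))
print("nut",*tri(t(505,146),s(218,33)),onz("top",*t(505,146),152),onz("side",*s(218,33),152))
T=[(232,288),(368,288),(362,434),(222,432)];S=[(466,305),(468,186),(340,178),(329,305)]
P=[(327,97),(462,93),(462,226),(325,230)]
# match: top img right=-y, down=-x ; side img right=-x, down=+y
for a,b in zip(T,[(329,305),(340,178),(468,186),(466,312)]): print("tin",*tri(t(*a),s(*b)),onz("top",*t(*a),133))
print("pot",*tri(t(462,93),s(140,242)),*tri(t(462,226),s(272,248)),*tri(t(325,230),s(264,375)))
p=[onz("top",*t(*a),60) for a in P];print(*p,np.mean(p,0))
print("tinpad",*[onz("top",*t(*a),13) for a in[(320,257),(497,257),(493,443),(408,257),(408,443)]])
print("canpad",onz("top",*t(228,153),13),"millpad",onz("top",*t(593,165),13))
print("tray",*[onz("top",*t(*a),18) for a in[(120,30),(731,30),(718,473),(87,473)]])
print("server",*tri((328.3,241.7),(334,218.5)),onz("top",328.3,241.7,12))
q=[onz("top",*a,12) for a in[(375,250),(511,217),(529,278),(394,314)]];print("slab",*q,np.mean(q,0))
print(*[tri(a,b) for a,b in zip([(375,250),(511,217),(529,278),(394,314)],[(342,191),(322,125),(362,122),(388,186)])])
print("mug",onz("top",345,120,90), "handle",onz("top",322,105,45))
E
```

```text
can [527.9 347.4 134. ] 0.6347584345697384 [527.  345.5 138. ] [528.6 349.5 138. ]
nut [521.  188.1 150.6] 0.6091291078909358 [520.3 187.7 152. ] [521.7 189.1 152. ]
tin [470.7 297.1 122.9] 1.8761101503990028 [468.9 293.2 133. ]
tin [469.  242.7 130.8] 0.01512856587020868 [469. 242. 133.]
tin [416.6 242.1 130.3] 0.6157486165538045 [416.2 241.2 133. ]
tin [417.8 296.7 124.3] 1.6941366959204252 [416.7 293.3 133. ]
pot [549.  232.9  57.6] 0.7636102094457983 [493.  230.6  56.8] 0.753488384968345 [493.  289.2  51.2] 0.8602536850394836
[546.4 288.5  60. ] [548.  232.2  60. ] [493.6 229.6  60. ] [491.9 286.1  60. ] [520.  259.1  60. ]
tinpad [481.5 304.7  13. ] [481.6 227.8  13. ] [403.9 225.9  13. ] [481.6 266.4  13. ] [403.7 262.3  13. ]
canpad [526.1 347.9  13. ] millpad [521.  187.7  13. ]
tray [579.5 397.5  18. ] [579.  128.3  18. ] [392.5 129.   18. ] [391.2 396.9  18. ]
server [534.4  -7.   -1.1] 0.284054717384581 [533.8  -7.3  12. ]
slab [ 516.1 -107.3   12. ] [ 586.7 -400.    12. ] [ 458.1 -427.3   12. ] [ 383.6 -144.    12. ] [ 486.1 -269.7   12. ]
(array([ 516.5, -108.1,    3.3]), np.float64(0.013930089244301036)) (array([ 589.9, -400.3,   12.1]), np.float64(3.1579101353152916)) (array([ 459.8, -426.7,   13.7]), np.float64(1.747827937660764)) (array([ 383.4, -146.3,   -3.5]), np.float64(1.3278968276129564))
mug [779.6 -43.2  90. ] handle [831.8   5.9  45. ]
```

Call:
servo_tool(
  commands=[
    [[0.2,0.4,0],[0,0,0.4]],
    [[0.44,0.92,0],[0,0,0.81]],
    [[0.44,0.92,0],[0,0,0.81]],
    [[0.44,0.92,0],[0,0,0.81]],
    [[0.44,0.92,0],[0,0,0.81]],
    [[0.44,0.92,0],[0,0,0.81]],
    [[0.44,0.92,0],[0,0,0.81]],
    [[0.44,0.92,0],[0,0,0.81]],
    [[0.44,0.92,0],[0,0,0.81]],
    [[0.44,0.92,0],[0,0,0.81]],
    [[0.44,0.92,0],[0,0,0.81]],
    [[0.44,0.92,0],[0,0,0.81]],
    [[0.44,0.92,0],[0,0,0.81]],
    [[0.44,0.92,0],[0,0,0.81]],
    [[0.44,0.92,0],[0,0,0.81]],
    [[0.44,0.92,0],[0,0,0.81]],
    [[0.44,0.92,0],[0,0,0.81]],
    [[0.44,0.92,0],[0,0,0.81]],
    [[0.44,0.92,0],[0,0,0.81]],
    [[0.44,0.92,0],[0,0,0.81]],
  ],
  grip=1,
  force=25,
)

```text
time: 2.1
position: [512.3, 167.5, 204.9]
orientation: [-2.226, -2.216, 0.001]
ft_force: [0.2, 0.2, -0.8]
finger_gap: 93.8
grip_force: 0.0
```

Call:
servo_tool(
  commands=[
    [[0.22,0.5,0],[0,0,0]],
    [[0,0,-0.5],[0,0,0.05]],
    [[0,0,-0.5],[0,0,0]],
    [[0,0,-0.5],[0,0,0]],
    [[0,0,-0.5],[0,0,0]],
    [[0,0,-0.4],[0,0,0]],
    [[0,0,-0.2],[0,0,0]],
    [[0,0,0],[0,0,0]],
    [[0,0,0],[0,0,0]],
  ],
)

```text
time: 3.0
position: [521.4, 185.9, 101.9]
orientation: [2.226, 2.217, 0.001]
ft_force: [0.2, -0.5, -0.1]
finger_gap: 93.9
grip_force: 0.0
```

```bash
python3 - <<'E'
from h import *
import cv2
a=arm.get_image("top")[170:315,120:290,::-1];b=arm.get_image("side")[150:315,290:420,::-1]
a=cv2.resize(a,(510,435),interpolation=2);b=cv2.resize(b,(290,435),interpolation=2)
cv2.imwrite("pics/m.png",np.hstack([a,b]))
E
```

```text
(no output)
```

View pics/m.png

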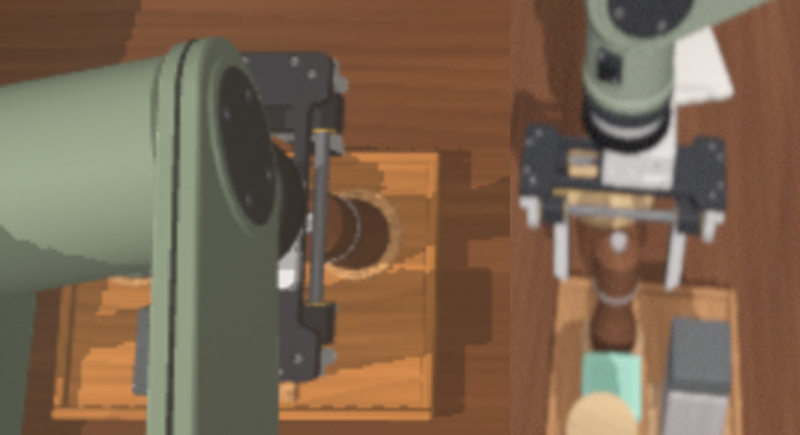

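The mill's nut (about 618,242 in the montage) lies between the fingers (560 and 678), so the approach is centred.

Call:
servo_tool(
  commands=[
    [[0,0.05,0],[0,0,0]],
    [[0,0,0],[0,0,0]],
    [[0,0,0],[0,0,0]],
    [[0,0,0],[0,0,0]],
    [[0,0,0],[0,0,0]],
    [[0,0,0],[0,0,0]],
    [[0,0,0],[0,0,0]],
    [[0,0,0],[0,0,0]],
    [[0,0,0],[0,0,0]],
    [[0,0,0],[0,0,0]],
  ],
  grip=0.3,
)

```text
time: 4.1
position: [521.1, 187.8, 101.4]
orientation: [2.226, 2.217, 0.0]
ft_force: [0.8, 0.3, -1.0]
finger_gap: 43.4
grip_force: 25.0
```

Call:
servo_tool(
  commands=[
    [[0,0,0.2],[0,0,0]],
    [[0,0,0.5],[0,0,0]],
    [[0,0,0.6],[0,0,0]],
    [[0,0,0.6],[0,0,0]],
    [[0,-0.2,0.3],[0,0,0]],
    [[0,-0.5,0],[0,0,0]],
    [[0,-0.8,0],[0,0,0]],
    [[0,-0.9,0],[0,0,0]],
    [[0,-0.9,0],[0,0,0]],
    [[0,-0.9,0],[0,0,0]],
    [[0,-0.9,0],[0,0,0]],
    [[0,-0.9,0],[0,0,0]],
    [[0,-0.9,0],[0,0,0]],
    [[0,-0.9,0],[0,0,0]],
    [[0,-0.9,0],[0,0,0]],
    [[0,-0.9,0],[0,0,0]],
    [[0,-0.9,0],[0,0,0]],
    [[-0.1,-0.9,0],[0,0,0]],
    [[-0.1,-0.8,0],[0,0,0]],
    [[-0.1,-0.6,0],[0,0,0]],
  ],
)

```text
time: 6.1
position: [507.5, -326.3, 188.5]
orientation: [-2.226, -2.214, 0.001]
ft_force: [-0.4, 0.1, -2.6]
finger_gap: 43.8
grip_force: 25.0
```

Call:
servo_tool(
  commands=[
    [[0,-0.4,0],[0,0,0]],
    [[0,-0.2,0],[0,0,0]],
    [[0,0,-0.3],[0,0,0]],
    [[0,0,-0.5],[0,0,0]],
    [[0,0,-0.5],[0,0,0]],
    [[0,0,-0.4],[0,0,0]],
    [[0,0,-0.2],[0,0,0]],
    [[0,0,-0.1],[0,0,0]],
    [[0,0,0],[0,0,0]],
    [[0,0,0],[0,0,0]],
  ],
)

```text
time: 7.1
position: [509.7, -348.6, 110.4]
orientation: [2.224, 2.216, 0.0]
ft_force: [0.1, -0.7, -1.7]
finger_gap: 43.6
grip_force: 25.0
```

Call:
servo_tool(
  commands=[
    [[0,-0.1,-0.1],[0,0,0]],
    [[0,0,-0.08],[0,0,0]],
    [[0,0,0],[0,0,0]],
    [[0,0,-0.05],[0,0,0]],
    [[0,0,0],[0,0,0]],
  ],
)

```text
time: 7.6
position: [509.1, -352.3, 100.5]
orientation: [2.225, 2.217, 0.0]
ft_force: [-0.2, 0.7, -2.1]
finger_gap: 43.7
grip_force: 25.0
```

Call:
servo_tool(
  commands=[
    [[0,0,-0.03],[0,0,0]],
    [[0,0,0],[0,0,0]],
    [[0,0,0],[0,0,0]],
  ],
)

```text
time: 7.9
position: [509.3, -352.5, 100.4]
orientation: [2.225, 2.216, -0.0]
ft_force: [-1.5, 0.9, 4.7]
finger_gap: 43.8
grip_force: 25.0
```

Call:
servo_tool(
  commands=[
    [[0,0,0],[0,0,0]],
    [[0,0,0],[0,0,0]],
    [[0,0,0],[0,0,0]],
    [[0,0,0],[0,0,0]],
    [[0,0,0.3],[0,0,0]],
    [[0,0,0.7],[0,0,0]],
    [[0,0,0.7],[0,0,0]],
    [[0,0,0.5],[0,0,0]],
    [[0,0.4,0.3],[0,0,0]],
    [[-0.1,0.8,0],[0,0,0]],
    [[-0.1,1,0],[0,0,0]],
    [[-0.1,1,0],[0,0,0]],
    [[-0.1,1,0],[0,0,0]],
    [[-0.1,1,0],[0,0,0]],
    [[-0.1,1,0],[0,0,0]],
    [[-0.1,1,0],[0,0,0]],
    [[-0.1,1,0],[0,0,0]],
    [[-0.1,1,0],[0,0,0]],
    [[-0.1,1,0],[0,0,0]],
    [[-0.1,1,0],[0,0,0]],
  ],
  grip=1,
)

```text
time: 9.9
position: [463.5, 98.2, 199.0]
orientation: [-2.225, -2.217, 0.0]
ft_force: [0.7, 0.2, 0.6]
finger_gap: 94.0
grip_force: 0.0
```

Call:
servo_tool(
  commands=[
    [[-0.1,1,0],[0,0,0]],
    [[-0.1,1,0],[0,0,0]],
    [[-0.1,1,0],[0,0,0]],
    [[-0.1,0.8,0],[0,0,0]],
    [[-0.1,0.4,0],[0,0,0]],
    [[0,0,0],[0,0,0]],
    [[0,0,0],[0,0,0]],
  ],
)

```text
time: 10.6
position: [444.1, 263.8, 198.8]
orientation: [2.224, 2.219, -0.002]
ft_force: [-0.4, -0.8, 0.3]
finger_gap: 94.2
grip_force: 0.0
```

```bash
python3 - <<'E'
from h import *
import cv2
cv2.imwrite("pics/top2.png",arm.get_image("top")[:,:,::-1]);cv2.imwrite("pics/side2.png",arm.get_image("side")[:,:,::-1])
a=cv2.imread("pics/top2.png");b=cv2.imread("pics/side2.png")
cv2.imwrite("pics/m2.png",np.vstack([cv2.resize(a[200:320,:],None,fx=1.25,fy=1.25),cv2.resize(b[100:390,250:470],None,fx=1.5,fy=1.5)[:, :].repeat(1,0) if 0 else cv2.copyMakeBorder(cv2.resize(b[100:390,250:470],None,fx=1.5,fy=1.5),0,0,0,800-330,0)])[:600])
E
```

```text
(no output)
```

View pics/m2.png

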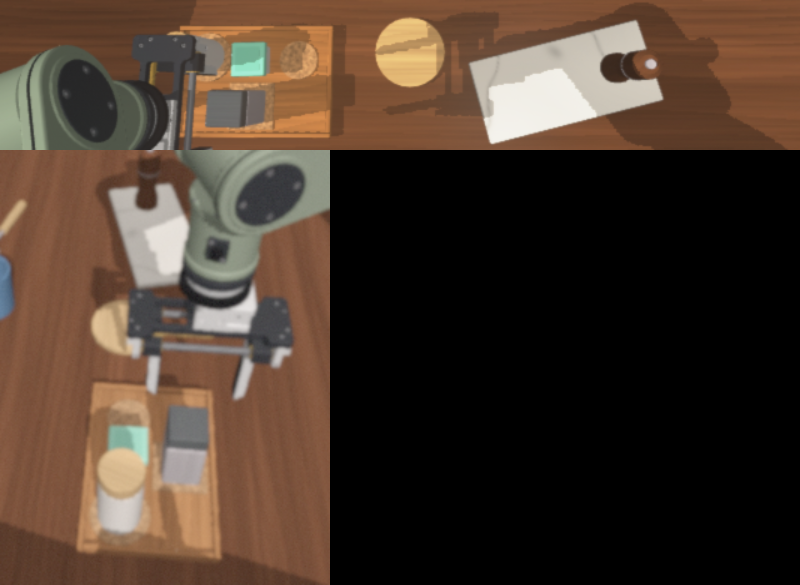

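The mill stands upright on the slab (650,64) and the mill pad is empty. Now the tin.

Call:
servo_tool(
  commands=[
    [[-0.03,0.08,-0.3],[0,0,0]],
    [[0,0,-0.6],[0,0,0]],
    [[0,0,-0.6],[0,0,0]],
    [[0,0,-0.6],[0,0,0]],
    [[0,0,-0.4],[0,0,0]],
    [[0,0,-0.2],[0,0,0]],
    [[0,0,0],[0,0,0]],
    [[0,0,0],[0,0,0]],
  ],
)

```text
time: 11.5
position: [444.3, 266.9, 91.4]
orientation: [2.226, 2.216, 0.001]
ft_force: [-0.7, 0.1, -0.0]
finger_gap: 94.0
grip_force: 0.0
```

Call:
servo_tool(
  commands=[
    [[0,0,0],[0,0,0]],
    [[0,0,0],[0,0,0]],
    [[0,0,0],[0,0,0]],
    [[0,0,0],[0,0,0]],
    [[0,0,0],[0,0,0]],
    [[0,0,0],[0,0,0]],
    [[0,0,0],[0,0,0]],
    [[0,0,0],[0,0,0]],
    [[0,0,0],[0,0,0]],
  ],
  grip=0.4,
)

```text
time: 12.4
position: [443.9, 267.1, 91.2]
orientation: [2.226, 2.217, 0.0]
ft_force: [-0.1, 0.8, 0.7]
finger_gap: 53.7
grip_force: 25.0
```

Call:
servo_tool(
  commands=[
    [[0,0,0.2],[0,0,0]],
    [[0,0,0.5],[0,0,0]],
    [[0,0,0.6],[0,0,0]],
    [[0,0,0.6],[0,0,0]],
    [[0,-0.2,0.3],[0,0,0]],
    [[0.05,-0.5,0],[0,0,0]],
    [[0.1,-0.8,0],[0,0,0]],
    [[0.1,-0.9,0],[0,0,0]],
    [[0.1,-0.9,0],[0,0,0]],
    [[0.1,-0.9,0],[0,0,0]],
    [[0.1,-0.9,0],[0,0,0]],
    [[0.1,-0.9,0],[0,0,0]],
    [[0.1,-0.9,0],[0,0,0]],
    [[0.1,-0.9,0],[0,0,0]],
    [[0.1,-0.9,0],[0,0,0]],
    [[0.1,-0.9,0],[0,0,0]],
    [[0,-0.9,0],[0,0,0]],
    [[0,-0.9,0],[0,0,0]],
    [[0,-0.8,0],[0,0,0]],
    [[0,-0.6,0],[0,0,0]],
  ],
)

```text
time: 14.4
position: [484.5, -247.1, 178.3]
orientation: [-2.227, -2.214, 0.001]
ft_force: [-0.0, -0.4, -2.6]
finger_gap: 53.7
grip_force: 25.0
```

Call:
servo_tool(
  commands=[
    [[0,-0.25,0],[0,0,0]],
    [[0,0,0],[0,0,0]],
    [[0,0,-0.3],[0,0,0]],
    [[0,0,-0.5],[0,0,0]],
    [[0,0,-0.5],[0,0,0]],
    [[0,0,-0.4],[0,0,0]],
    [[0,0,-0.25],[0,0,0]],
    [[0,0,-0.1],[0,0,0]],
    [[0,0,0],[0,0,0]],
    [[0,0,0],[0,0,0]],
  ],
)

```text
time: 15.4
position: [486.4, -255.0, 97.8]
orientation: [2.224, 2.217, 0.0]
ft_force: [1.1, 0.5, -2.4]
finger_gap: 53.7
grip_force: 25.0
```

Call:
servo_tool(
  commands=[
    [[0,-0.12,-0.12],[0,0,0]],
    [[0,0,-0.03],[0,0,0]],
    [[0,0,0],[0,0,0]],
    [[0,0,-0.03],[0,0,0]],
    [[0,0,0],[0,0,0]],
  ],
)

```text
time: 15.9
position: [486.0, -260.0, 90.2]
orientation: [2.225, 2.217, -0.0]
ft_force: [-0.9, -1.1, -1.5]
finger_gap: 53.9
grip_force: 25.0
```

Call:
servo_tool(
  commands=[
    [[0,0,-0.03],[0,0,0]],
    [[0,0,0],[0,0,0]],
    [[0,0,0],[0,0,0]],
  ],
)

```text
time: 16.2
position: [486.0, -260.1, 90.2]
orientation: [2.225, 2.217, -0.001]
ft_force: [-1.9, 0.8, 5.4]
finger_gap: 54.1
grip_force: 25.0
```

Call:
servo_tool(
  commands=[
    [[0,0,0],[0,0,0]],
    [[0,0,0],[0,0,0]],
    [[0,0,0],[0,0,0]],
    [[0,0,0],[0,0,0]],
    [[0,0,0.3],[0,0,0]],
    [[0,0,0.7],[0,0,0]],
    [[0,0,0.7],[0,0,0]],
    [[0,0,0.6],[0,0,0]],
    [[0,0.4,0.3],[0,0,0]],
    [[0.08,0.8,0],[0,0,0]],
    [[0.08,1,0],[0,0,0]],
    [[0.08,1,0],[0,0,0]],
    [[0.08,1,0],[0,0,0]],
    [[0.08,1,0],[0,0,0]],
    [[0.08,1,0],[0,0,0]],
    [[0.08,1,0],[0,0,0]],
    [[0.08,1,0],[0,0,0]],
    [[0.08,1,0],[0,0,0]],
    [[0.08,1,0],[0,0,0]],
    [[0.08,1,0],[0,0,0]],
  ],
  grip=1,
)

```text
time: 18.2
position: [519.6, 190.7, 192.5]
orientation: [-2.224, -2.217, 0.001]
ft_force: [0.1, -0.2, 0.7]
finger_gap: 94.3
grip_force: 0.0
```

Call:
servo_tool(
  commands=[
    [[0.08,1,0],[0,0,0]],
    [[0.08,1,0],[0,0,0]],
    [[0,1,0],[0,0,0]],
    [[0,0.7,0],[0,0,0]],
    [[0,0.3,0],[0,0,0]],
    [[0,0,0],[0,0,0]],
    [[0,0,0],[0,0,0]],
  ],
)

```text
time: 18.9
position: [526.9, 347.4, 192.4]
orientation: [2.226, 2.217, -0.002]
ft_force: [-0.4, 0.5, 0.0]
finger_gap: 94.3
grip_force: 0.0
```

Call:
servo_tool(
  commands=[
    [[0,0,-0.3],[0,0,0]],
    [[0,0,-0.6],[0,0,0]],
    [[0,0,-0.6],[0,0,0]],
    [[0,0,-0.6],[0,0,0]],
    [[0,0,-0.3],[0,0,0]],
    [[0,0,-0.2],[0,0,0]],
    [[0,0,0],[0,0,0]],
    [[0,0,0],[0,0,0]],
  ],
)

```text
time: 19.7
position: [528.2, 348.3, 89.6]
orientation: [2.226, 2.216, 0.002]
ft_force: [-1.0, 0.7, 0.0]
finger_gap: 93.9
grip_force: 0.0
```

Call:
servo_tool(
  commands=[
    [[0,0,0],[0,0,0]],
    [[0,0,0],[0,0,0]],
    [[0,0,0],[0,0,0]],
    [[0,0,0],[0,0,0]],
    [[0,0,0],[0,0,0]],
    [[0,0,0],[0,0,0]],
    [[0,0,0],[0,0,0]],
    [[0,0,0],[0,0,0]],
    [[0,0,0],[0,0,0]],
  ],
  grip=0.5,
)

```text
time: 20.6
position: [528.1, 348.4, 89.1]
orientation: [2.225, 2.217, 0.002]
ft_force: [1.8, -0.1, 0.7]
finger_gap: 60.0
grip_force: 25.0
```

Call:
servo_tool(
  commands=[
    [[0,0,0.2],[0,0,0]],
    [[0,0,0.5],[0,0,0]],
    [[0,0,0.6],[0,0,0]],
    [[0,0,0.6],[0,0,0]],
    [[0,-0.2,0.3],[0,0,0]],
    [[0,-0.5,0],[0,0,0]],
    [[-0.1,-0.8,0],[0,0,0]],
    [[-0.15,-0.9,0],[0,0,0]],
    [[-0.15,-0.9,0],[0,0,0]],
    [[-0.15,-0.9,0],[0,0,0]],
    [[-0.15,-0.9,0],[0,0,0]],
    [[-0.15,-0.9,0],[0,0,0]],
    [[-0.15,-0.9,0],[0,0,0]],
    [[-0.15,-0.9,0],[0,0,0]],
    [[-0.15,-0.9,0],[0,0,0]],
    [[-0.15,-0.9,0],[0,0,0]],
    [[-0.1,-0.9,0],[0,0,0]],
    [[-0.07,-0.9,0],[0,0,0]],
    [[0,-0.8,0],[0,0,0]],
    [[0,-0.5,0],[0,0,0]],
  ],
)

```text
time: 22.6
position: [459.5, -162.1, 174.5]
orientation: [-2.226, -2.211, 0.004]
ft_force: [0.7, 0.2, -3.5]
finger_gap: 59.6
grip_force: 25.0
```

Call:
servo_tool(
  commands=[
    [[0,-0.3,0],[0,0,0]],
    [[0,0,0],[0,0,0]],
    [[0,0,-0.3],[0,0,0]],
    [[0,0,-0.5],[0,0,0]],
    [[0,0,-0.5],[0,0,0]],
    [[0,0,-0.4],[0,0,0]],
    [[0,0,-0.25],[0,0,0]],
    [[0,0,-0.1],[0,0,0]],
    [[0,0,0],[0,0,0]],
    [[0,0,0],[0,0,0]],
  ],
)

```text
time: 23.6
position: [463.2, -171.8, 95.3]
orientation: [2.224, 2.217, 0.001]
ft_force: [-0.4, 0.4, -3.3]
finger_gap: 59.9
grip_force: 25.0
```

Call:
servo_tool(
  commands=[
    [[0,0,-0.12],[0,0,0]],
    [[0,0,-0.03],[0,0,0]],
    [[0,0,-0.03],[0,0,0]],
    [[0,0,0],[0,0,0]],
    [[0,0,0],[0,0,0]],
  ],
)

```text
time: 24.1
position: [462.7, -172.0, 88.0]
orientation: [2.225, 2.217, -0.0]
ft_force: [-0.9, 0.2, 1.4]
finger_gap: 59.2
grip_force: 25.0
```

Call:
servo_tool(
  commands=[
    [[0,0,0],[0,0,0]],
    [[0,0,0],[0,0,0]],
    [[0,0,0],[0,0,0]],
    [[0,0,0],[0,0,0]],
    [[0,0,0.3],[0,0,0]],
    [[0,0,0.7],[0,0,0]],
    [[0,0,0.7],[0,0,0]],
    [[0,0,0.6],[0,0,0]],
    [[0,0.4,0.3],[0,0,0]],
    [[0,0.8,0],[0,0,0]],
    [[0,0.9,0],[0,0,0]],
    [[0,0.9,0],[0,0,0]],
    [[0,0.8,0],[0,0,0]],
    [[0,0.4,0],[0,0,0]],
    [[0,0,0],[0,0,0]],
    [[0,0,0],[0,0,0]],
  ],
  grip=1,
)

```text
time: 25.7
position: [462.2, -3.3, 191.4]
orientation: [-2.224, -2.219, 0.001]
ft_force: [-0.0, -0.2, -0.2]
finger_gap: 94.4
grip_force: 0.0
```

```bash
python3 - <<'E'
from h import *
import cv2
cv2.imwrite("pics/top3.png",arm.get_image("top")[:,:,::-1]);cv2.imwrite("pics/side3.png",arm.get_image("side")[:,:,::-1])
a=cv2.imread("pics/top3.png");b=cv2.imread("pics/side3.png")
cv2.imwrite("pics/t3.png",cv2.resize(a[215:315,120:275],None,fx=5,fy=5,interpolation=2))
b=cv2.resize(b[245:375,290:410],None,fx=4.6,fy=4.6,interpolation=2);cv2.imwrite("pics/s3.png",b)
E
```

```text
(no output)
```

View pics/t3.png

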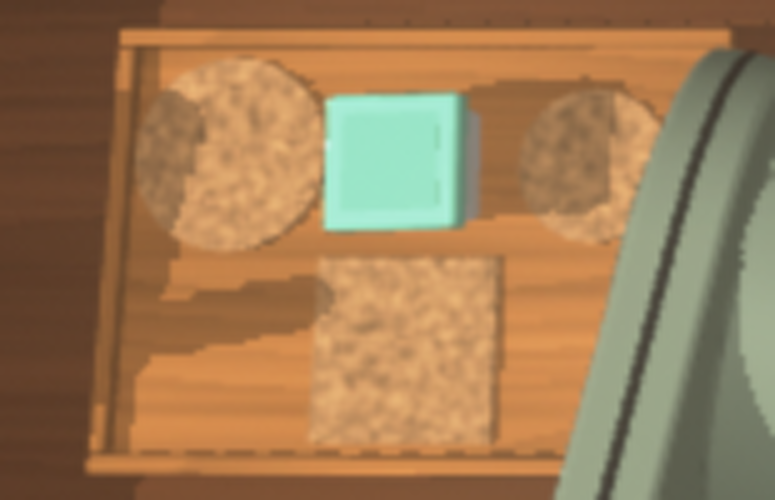

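View pics/side3.png

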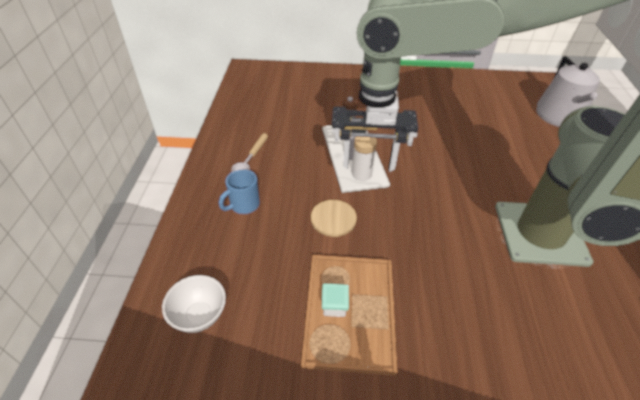

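View pics/s3.png

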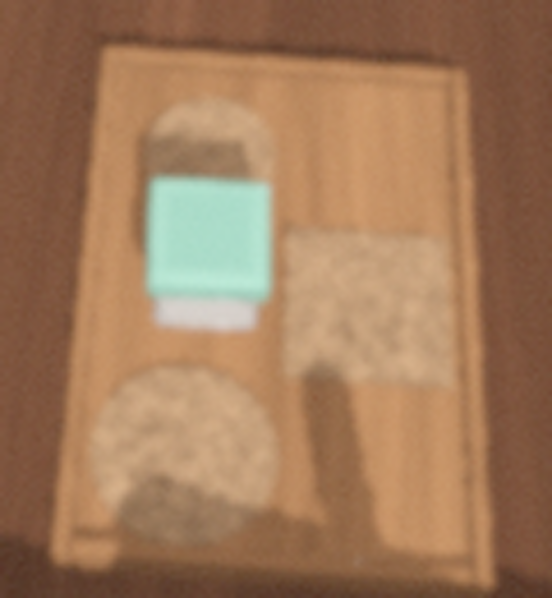

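```bash
python3 - <<'E'
from h import *
from scipy.optimize import least_squares
np.set_printoptions(precision=1,suppress=True)
def s4(x,y): return (290+(x+.5)/4.6-.5,245+(y+.5)/4.6-.5)
a=np.linspace(0,2*np.pi,181)
def circ(n,r,z,ext,x0):
    # ext l,r,t,b in full-image px (None=skip)
    def f(p):
        q=np.array([proj(n,[p[0]+r*np.cos(t),p[1]+r*np.sin(t),z]) for t in a])
        e=[q[:,0].min(),q[:,0].max(),q[:,1].min(),q[:,1].max()]
        return [i-j for i,j in zip(e,ext) if j is not None]
    s=least_squares(f,x0); return s.x,s.fun
T=lambda l,r,tt,b:[t(l,0)[0] if l else None,t(r,0)[0] if r else None,t(0,tt)[1],t(0,b)[1]]
S=lambda l,r,tt,b:[s4(l,0)[0],s4(r,0)[0],s4(0,tt)[1],s4(0,b)[1] if b else None]
print("can",*circ("top",42,13,T(137,326,57,251),[527,348]),*circ("side",42,13,S(91,278,364,547),[527,348]))
print("mill",*circ("top",33,13,T(520,668,88,243),[521,188]),*circ("side",33,13,S(150,273,98,None),[521,188]))
for nm,P in(("top",[t(*p) for p in[(318,257),(501,257),(496,443),(309,440)]]),("side",[s4(*p) for p in[(286,229),(449,231),(455,386),(284,384)]])):
    q=np.array([onz(nm,*p,13) for p in P]);print("tinpad",nm,q[:,:2].tolist().__str__()[:0],q[:,:2].ravel(),q.mean(0))
for nm,P in(("top",[t(*p) for p in[(327,95),(464,94),(464,228),(326,230)]]),):
    q=np.array([onz(nm,*p,60) for p in P]);print("pot",q[:,:2].ravel(),q.mean(0))
q=np.array([onz("side",*s4(*p),60) for p in[(150,178),(270,182)]]);print(q)
q=np.array([onz("side",*s4(*p),44) for p in[(148,300),(268,303)]]);print(q)
print("server",*circ("top",60,12,[301,356,215,269.5],[534,-7]),*circ("side",60,12,[310.5,357,201,236],[534,-7]))
q=[onz("side",*p,12)for p in[(334,218.5)]];print(q)
import cv2
a_=cv2.imread("pics/top0.png")[205:280,290:370];b=cv2.imread("pics/side3.png")[190:250,300:370]
cv2.imwrite("pics/sv.png",np.hstack([cv2.resize(a_,(400,375),interpolation=2),cv2.resize(b,(350,300),interpolation=2)[:375] if 0 else cv2.copyMakeBorder(cv2.resize(b,(350,300),interpolation=2),0,75,0,0,0)]))
E
```

```text
can [526.  346.4] [-0.2  0.2  0.  -0. ] [526.6 347.3] [ 0.  -0.   0.4 -0.4]
mill [521.  187.3] [-0.4  0.4  0.2 -0.2] [521.7 187.5] [-0.8  0.8 -0. ]
tinpad top  [481.5 305.6 481.6 226.  403.9 224.6 404.8 304.8] [442.9 265.3  13. ]
tinpad side  [483.2 228.9 403.5 223.5 404.  305.2 482.6 310.6] [443.3 267.1  13. ]
pot [547.2 288.6 547.6 231.4 492.8 228.7 491.9 285.7] [519.9 258.6  60. ]
[[550.4 235.2  60. ]
 [493.9 232.8  60. ]]
[[547.4 290.1  44. ]
 [492.5 287.1  44. ]]
server [533.3  -7.6] [-0.3  0.3 -0.7  0.6] [534.9   2.4] [ 0.4 -0.4  0.4 -0.3]
[array([534.1,   4.4,  12. ])]
```

View pics/sv.png

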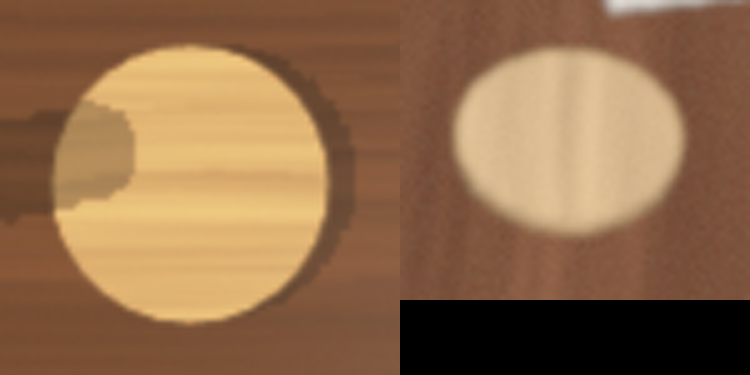

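```bash
python3 - <<'E'
from h import *
np.set_printoptions(precision=1,suppress=True)
a=np.linspace(0,2*np.pi,181)
for c in((533.5,-7.5),(534,-2)):
  for n in("top","side"):
    for z in(0,12):
      q=np.array([proj(n,[c[0]+60*np.cos(t),c[1]+60*np.sin(t),z]) for t in a]);print(c,n,z,q.min(0),q.max(0))
print("measured top l,t,r,b",300.0,213.2,355.4,269.4,"side",310.4,198.8,356.8,236.8)
E
```

```text
(533.5, -7.5) top 0 [301.1 215. ] [356.  270.1]
(533.5, -7.5) top 12 [300.6 214.2] [356.3 270.1]
(533.5, -7.5) side 0 [311.8 201.8] [356.8 235.7]
(533.5, -7.5) side 12 [311.8 198.8] [357.1 232.7]
(534, -2) top 0 [298.6 214.8] [353.5 269.8]
(534, -2) top 12 [298.1 214. ] [353.7 269.8]
(534, -2) side 0 [311.4 203.2] [356.6 237.3]
(534, -2) side 12 [311.4 200.2] [356.9 234.4]
measured top l,t,r,b 300.0 213.2 355.4 269.4 side 310.4 198.8 356.8 236.8
```

Call:
servo_tool(
  commands=[
    [[0.1,0.4,0],[0,0,0]],
    [[0.2,0.8,0],[0,0,0]],
    [[0.2,0.95,0],[0,0,0]],
    [[0.2,0.95,0],[0,0,0]],
    [[0.2,0.95,0],[0,0,0]],
    [[0.2,0.95,0],[0,0,0]],
    [[0.2,0.85,0],[0,0,0]],
    [[0.15,0.5,0],[0,0,0]],
    [[0,0.2,-0.3],[0,0,0]],
    [[0,0,-0.6],[0,0,0]],
    [[0,0,-0.7],[0,0,0]],
    [[0,0,-0.7],[0,0,0]],
    [[0,0,-0.4],[0,0,0]],
    [[0,0,-0.2],[0,0,0]],
    [[0,0,0],[0,0,0]],
    [[0,0,0],[0,0,0]],
  ],
)

```text
time: 27.4
position: [521.2, 257.8, 76.0]
orientation: [2.226, 2.216, 0.001]
ft_force: [0.3, 0.3, -0.5]
finger_gap: 93.7
grip_force: 0.0
```

Call:
servo_tool(
  commands=[
    [[0,0.04,-0.4],[0,0,0]],
    [[0,0,-0.4],[0,0,0]],
    [[0,0,-0.25],[0,0,0]],
    [[0,0,0],[0,0,0]],
    [[0,0,0],[0,0,0]],
  ],
)

```text
time: 27.9
position: [520.7, 260.0, 33.4]
orientation: [2.226, 2.217, 0.0]
ft_force: [-0.2, 0.0, -0.2]
finger_gap: 94.1
grip_force: 0.0
```

Call:
servo_tool(
  commands=[
    [[0,0,0],[0,0,0]],
    [[0,0,0],[0,0,0]],
    [[0,0,0],[0,0,0]],
    [[0,0,0],[0,0,0]],
    [[0,0,0],[0,0,0]],
    [[0,0,0],[0,0,0]],
    [[0,0,0],[0,0,0]],
    [[0,0,0],[0,0,0]],
    [[0,0,0],[0,0,0]],
  ],
  grip=0.45,
)

```text
time: 28.8
position: [520.9, 259.9, 33.7]
orientation: [2.225, 2.217, 0.001]
ft_force: [0.8, -0.6, 1.8]
finger_gap: 55.6
grip_force: 24.9
```

Call:
servo_tool(
  commands=[
    [[0,0,0.2],[0,0,0]],
    [[0,0,0.5],[0,0,0]],
    [[0,0,0.5],[0,0,0]],
    [[0,-0.3,0.3],[0,0,0]],
    [[0.05,-0.7,0],[0,0,0]],
    [[0.05,-0.9,0],[0,0,0]],
    [[0.05,-0.9,0],[0,0,0]],
    [[0.05,-0.9,0],[0,0,0]],
    [[0.05,-0.9,0],[0,0,0]],
    [[0.05,-0.9,0],[0,0,0]],
    [[0.05,-0.7,0],[0,0,0]],
    [[0,-0.4,0],[0,0,0]],
    [[0,-0.05,0],[0,0,0]],
    [[0,0,-0.3],[0,0,0]],
    [[0,0,-0.5],[0,0,0]],
    [[0,0,-0.3],[0,0,0]],
    [[0,0,-0.1],[0,0,0]],
    [[0,0,0],[0,0,0]],
    [[0,0,0],[0,0,0]],
  ],
)

```text
time: 30.7
position: [535.0, -5.7, 45.8]
orientation: [2.224, 2.218, 0.001]
ft_force: [-0.3, -0.6, -2.7]
finger_gap: 55.8
grip_force: 24.9
```

Call:
servo_tool(
  commands=[
    [[0,0,-0.15],[0,0,0]],
    [[0,0,-0.06],[0,0,0]],
    [[0,0,-0.03],[0,0,0]],
    [[0,0,0],[0,0,0]],
    [[0,0,0],[0,0,0]],
  ],
)

```text
time: 31.2
position: [534.7, -6.2, 35.9]
orientation: [2.226, 2.217, 0.0]
ft_force: [-0.4, 0.1, -1.5]
finger_gap: 56.0
grip_force: 24.9
```

Call:
servo_tool(
  commands=[
    [[0,0,-0.03],[0,0,0]],
    [[0,0,0],[0,0,0]],
    [[0,0,0],[0,0,0]],
  ],
)

```text
time: 31.5
position: [534.9, -6.3, 35.7]
orientation: [2.225, 2.217, 0.0]
ft_force: [-2.0, -0.1, 5.0]
finger_gap: 56.2
grip_force: 24.9
```

Call:
servo_tool(
  commands=[
    [[0,0,0],[0,0,0]],
    [[0,0,0],[0,0,0]],
    [[0,0,0],[0,0,0]],
    [[0,0,0],[0,0,0]],
    [[0,0,0.3],[0,0,0]],
    [[0,0,0.7],[0,0,0]],
    [[0,0,0.9],[0,0,0]],
    [[0,0,0.9],[0,0,0]],
    [[0,0,0.8],[0,0,0]],
    [[0,0,0.4],[0,0,0]],
    [[-0.2,-0.5,0],[0,0,0]],
    [[-0.35,-0.8,0],[0,0,0]],
    [[-0.35,-0.8,0],[0,0,0]],
    [[-0.35,-0.8,0],[0,0,0]],
    [[-0.35,-0.8,0],[0,0,0]],
    [[-0.2,-0.45,0],[0,0,0]],
    [[0,0,0],[0,0,0]],
    [[0,0,0],[0,0,0]],
  ],
  grip=1,
)

```text
time: 33.3
position: [462.7, -172.2, 195.3]
orientation: [2.226, 2.216, 0.001]
ft_force: [1.3, -0.4, 0.2]
finger_gap: 94.0
grip_force: 0.0
```

```bash
python3 - <<'E'
from h import *
import cv2
a=arm.get_image("top")[:,:,::-1];b=arm.get_image("side")[:,:,::-1];cv2.imwrite("pics/top4.png",a);cv2.imwrite("pics/side4.png",b)
a_=a[205:280,290:370];b=b[185:245,300:370]
cv2.imwrite("pics/sv4.png",np.hstack([cv2.resize(a_,(400,375),interpolation=2),cv2.copyMakeBorder(cv2.resize(b,(350,300),interpolation=2),0,75,0,0,0)]))
E
```

```text
(no output)
```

View pics/sv4.png

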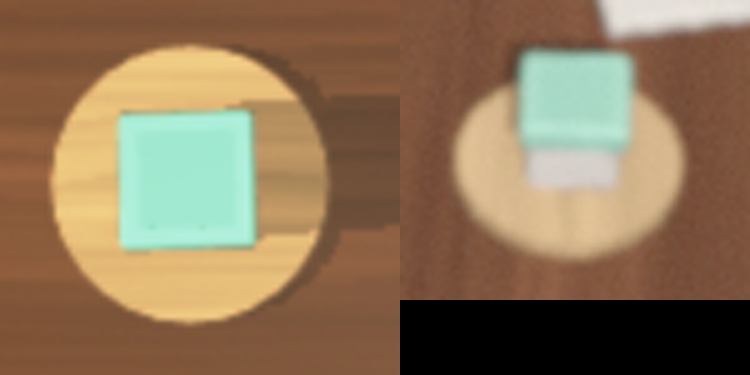

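```bash
python3 - <<'E'
from h import *
f=lambda x,y:(290+(x+.5)/5-.5,205+(y+.5)/5-.5)
print(onz("top",*f(187.5,180),62),"srv",onz("top",*f(190.5,183.5),12))
E
```

```text
[532.59055859  -5.56422016  62.        ] srv [534.64575503  -5.96855054  12.        ]
```

The pot sits upright in the board's middle (lid centre about 188,180; board 190,184 in the crop), within about 2 mm. Next, put the canister back.

Call:
servo_tool(
  commands=[
    [[0,0,-0.3],[0,0,0]],
    [[0,0,-0.6],[0,0,0]],
    [[0,0,-0.7],[0,0,0]],
    [[0,0,-0.6],[0,0,0]],
    [[0,0,-0.3],[0,0,0]],
    [[0,0,-0.12],[0,0,0]],
    [[0,0,0],[0,0,0]],
  ],
)

```text
time: 34.1
position: [462.5, -171.7, 89.4]
orientation: [-2.224, -2.217, 0.0]
ft_force: [-0.6, -0.1, -0.6]
finger_gap: 93.7
grip_force: 0.0
```

Call:
servo_tool(
  commands=[
    [[0,0,0],[0,0,0]],
    [[0,0,0],[0,0,0]],
    [[0,0,0],[0,0,0]],
    [[0,0,0],[0,0,0]],
    [[0,0,0],[0,0,0]],
    [[0,0,0],[0,0,0]],
    [[0,0,0],[0,0,0]],
    [[0,0,0],[0,0,0]],
  ],
  grip=0.5,
)

```text
time: 34.9
position: [463.0, -172.4, 90.3]
orientation: [2.225, 2.217, 0.0]
ft_force: [0.4, 1.0, 3.2]
finger_gap: 59.5
grip_force: 25.0
```

Call:
servo_tool(
  commands=[
    [[0,0,0.2],[0,0,0]],
    [[0,0,0.5],[0,0,0]],
    [[0,0,0.6],[0,0,0]],
    [[0,0,0.6],[0,0,0]],
    [[0,0.2,0.3],[0,0,0]],
    [[0,0.5,0],[0,0,0]],
    [[0.1,0.8,0],[0,0,0]],
    [[0.15,0.9,0],[0,0,0]],
    [[0.15,0.9,0],[0,0,0]],
    [[0.15,0.9,0],[0,0,0]],
    [[0.15,0.9,0],[0,0,0]],
    [[0.15,0.9,0],[0,0,0]],
    [[0.15,0.9,0],[0,0,0]],
    [[0.15,0.9,0],[0,0,0]],
    [[0.15,0.9,0],[0,0,0]],
    [[0.15,0.9,0],[0,0,0]],
    [[0.1,0.9,0],[0,0,0]],
    [[0.04,0.9,0],[0,0,0]],
    [[0,0.8,0],[0,0,0]],
    [[0,0.5,0],[0,0,0]],
  ],
)

```text
time: 36.9
position: [524.3, 338.1, 176.1]
orientation: [-2.222, -2.218, 0.004]
ft_force: [-0.9, 0.1, -4.6]
finger_gap: 59.6
grip_force: 25.0
```

Call:
servo_tool(
  commands=[
    [[0,0.3,0],[0,0,0]],
    [[0,0,0],[0,0,0]],
    [[0,0,-0.3],[0,0,0]],
    [[0,0,-0.5],[0,0,0]],
    [[0,0,-0.5],[0,0,0]],
    [[0,0,-0.4],[0,0,0]],
    [[0,0,-0.2],[0,0,0]],
    [[0,0,0],[0,0,0]],
    [[0,0,0],[0,0,0]],
  ],
)

```text
time: 37.8
position: [526.8, 347.7, 102.4]
orientation: [2.226, 2.216, 0.001]
ft_force: [0.5, -0.3, -4.0]
finger_gap: 59.4
grip_force: 25.0
```

Call:
servo_tool(
  commands=[
    [[0,0,-0.15],[0,0,0]],
    [[0,0,-0.08],[0,0,0]],
    [[0,0,-0.04],[0,0,0]],
    [[0,0,-0.02],[0,0,0]],
    [[0,0,0],[0,0,0]],
    [[0,0,0],[0,0,0]],
  ],
)

```text
time: 38.4
position: [526.3, 348.0, 91.3]
orientation: [2.225, 2.217, 0.001]
ft_force: [-2.9, -1.0, 4.7]
finger_gap: 59.7
grip_force: 25.0
```

Call:
servo_tool(
  commands=[
    [[0,0,0],[0,0,0]],
    [[0,0,0],[0,0,0]],
    [[0,0,0],[0,0,0]],
    [[0,0,0],[0,0,0]],
    [[0,0,0.3],[0,0,0]],
    [[0,0,0.7],[0,0,0]],
    [[0,0,0.7],[0,0,0]],
    [[0,0,0.6],[0,0,0]],
    [[0,-0.4,0.3],[0,0,0]],
    [[-0.1,-0.8,0],[0,0,0]],
    [[-0.1,-1,0],[0,0,0]],
    [[-0.1,-1,0],[0,0,0]],
    [[-0.1,-1,0],[0,0,0]],
    [[-0.1,-1,0],[0,0,0]],
    [[-0.1,-1,0],[0,0,0]],
    [[-0.1,-1,0],[0,0,0]],
    [[-0.1,-1,0],[0,0,0]],
    [[-0.1,-1,0],[0,0,0]],
    [[-0.1,-1,0],[0,0,0]],
    [[0,-1,0],[0,0,0]],
  ],
  grip=1,
)

```text
time: 40.4
position: [484.6, -102.3, 194.1]
orientation: [-2.226, -2.216, 0.001]
ft_force: [-0.3, 0.5, 0.3]
finger_gap: 94.3
grip_force: 0.0
```

Call:
servo_tool(
  commands=[
    [[0,-1,0],[0,0,0]],
    [[0,-1,0],[0,0,0]],
    [[0,-1,0],[0,0,0]],
    [[0,-0.7,0],[0,0,0]],
    [[0,-0.3,0],[0,0,0]],
    [[0,0,0],[0,0,0]],
    [[0,0,0],[0,0,0]],
  ],
)

```text
time: 41.1
position: [485.7, -259.2, 194.0]
orientation: [-2.225, -2.216, -0.001]
ft_force: [-0.1, -0.2, -0.0]
finger_gap: 93.9
grip_force: 0.0
```

Down 104 mm to TCP z ≈ 90, then grip.

Call:
servo_tool(
  commands=[
    [[0,-0.02,-0.3],[0,0,0]],
    [[0,0,-0.6],[0,0,0]],
    [[0,0,-0.7],[0,0,0]],
    [[0,0,-0.6],[0,0,0]],
    [[0,0,-0.3],[0,0,0]],
    [[0,0,-0.08],[0,0,0]],
    [[0,0,0],[0,0,0]],
  ],
)

```text
time: 41.8
position: [486.3, -260.4, 91.0]
orientation: [-2.224, -2.218, 0.0]
ft_force: [0.1, 0.4, -0.4]
finger_gap: 93.9
grip_force: 0.0
```

Call:
servo_tool(
  commands=[
    [[0,0,0],[0,0,0]],
    [[0,0,0],[0,0,0]],
    [[0,0,0],[0,0,0]],
    [[0,0,0],[0,0,0]],
    [[0,0,0],[0,0,0]],
    [[0,0,0],[0,0,0]],
    [[0,0,0],[0,0,0]],
    [[0,0,0],[0,0,0]],
    [[0,0,0],[0,0,0]],
  ],
  grip=0.4,
)

```text
time: 42.7
position: [486.3, -261.1, 91.3]
orientation: [2.226, 2.217, -0.0]
ft_force: [-1.0, -0.4, 1.7]
finger_gap: 54.2
grip_force: 25.0
```

Call:
servo_tool(
  commands=[
    [[0,0,0.2],[0,0,0]],
    [[0,0,0.5],[0,0,0]],
    [[0,0,0.6],[0,0,0]],
    [[0,0,0.6],[0,0,0]],
    [[0,0.2,0.3],[0,0,0]],
    [[0,0.5,0],[0,0,0]],
    [[-0.1,0.8,0],[0,0,0]],
    [[-0.1,0.9,0],[0,0,0]],
    [[-0.1,0.9,0],[0,0,0]],
    [[-0.1,0.9,0],[0,0,0]],
    [[-0.1,0.9,0],[0,0,0]],
    [[-0.1,0.9,0],[0,0,0]],
    [[-0.1,0.9,0],[0,0,0]],
    [[-0.1,0.9,0],[0,0,0]],
    [[-0.1,0.9,0],[0,0,0]],
    [[-0.1,0.9,0],[0,0,0]],
    [[-0.08,0.9,0],[0,0,0]],
    [[0,0.9,0],[0,0,0]],
    [[0,0.8,0],[0,0,0]],
    [[0,0.6,0],[0,0,0]],
  ],
)

```text
time: 44.7
position: [441.4, 253.2, 178.3]
orientation: [-2.223, -2.218, 0.002]
ft_force: [-0.9, -0.1, -2.2]
finger_gap: 53.9
grip_force: 25.0
```

Call:
servo_tool(
  commands=[
    [[0,0.35,0],[0,0,0]],
    [[0,0,0],[0,0,0]],
    [[0,0,-0.3],[0,0,0]],
    [[0,0,-0.5],[0,0,0]],
    [[0,0,-0.5],[0,0,0]],
    [[0,0,-0.4],[0,0,0]],
    [[0,0,-0.2],[0,0,0]],
    [[0,0,0],[0,0,0]],
    [[0,0,0],[0,0,0]],
  ],
)

```text
time: 45.6
position: [443.4, 264.5, 103.3]
orientation: [2.227, 2.216, 0.0]
ft_force: [-0.8, 1.1, -2.0]
finger_gap: 53.9
grip_force: 25.0
```

Call:
servo_tool(
  commands=[
    [[0,0.02,-0.15],[0,0,0]],
    [[0,0,-0.08],[0,0,0]],
    [[0,0,-0.04],[0,0,0]],
    [[0,0,-0.02],[0,0,0]],
    [[0,0,0],[0,0,0]],
    [[0,0,0],[0,0,0]],
  ],
)

```text
time: 46.2
position: [443.1, 266.0, 92.3]
orientation: [2.225, 2.217, 0.001]
ft_force: [-2.7, -0.9, 5.8]
finger_gap: 54.0
grip_force: 25.0
```

Call:
servo_tool(
  commands=[
    [[0,0,0],[0,0,0]],
    [[0,0,0],[0,0,0]],
    [[0,0,0],[0,0,0]],
    [[0,0,0],[0,0,0]],
    [[0,0,0.3],[0,0,0]],
    [[0,0,0.7],[0,0,0]],
    [[0,0,0.7],[0,0,0]],
    [[0,0,0.6],[0,0,0]],
    [[0,-0.4,0.3],[0,0,0]],
    [[0.15,-0.8,0],[0,0,0]],
    [[0.15,-1,0],[0,0,0]],
    [[0.15,-1,0],[0,0,0]],
    [[0.15,-1,0],[0,0,0]],
    [[0.15,-1,0],[0,0,0]],
    [[0.15,-1,0],[0,0,0]],
    [[0.15,-1,0],[0,0,0]],
    [[0.15,-1,0],[0,0,0]],
    [[0.15,-1,0],[0,0,0]],
    [[0.15,-1,0],[0,0,0]],
    [[0.15,-1,0],[0,0,0]],
  ],
  grip=1,
)

```text
time: 48.2
position: [507.9, -184.5, 195.3]
orientation: [-2.226, -2.216, 0.001]
ft_force: [-0.3, -0.0, 0.5]
finger_gap: 94.1
grip_force: 0.0
```

Call:
servo_tool(
  commands=[
    [[0,-1,0],[0,0,0]],
    [[0,-1,0],[0,0,0]],
    [[0,-1,0],[0,0,0]],
    [[0,-0.8,0],[0,0,0]],
    [[0,-0.45,0],[0,0,0]],
    [[0,0,0],[0,0,0]],
    [[0,0,0],[0,0,0]],
  ],
)

```text
time: 48.9
position: [508.5, -351.3, 195.1]
orientation: [-2.225, -2.216, -0.001]
ft_force: [-0.0, -1.2, 1.1]
finger_gap: 93.9
grip_force: 0.0
```

Down 94 mm to about 101, then grip the mill's head.

Call:
servo_tool(
  commands=[
    [[0,-0.02,-0.3],[0,0,0]],
    [[0,0,-0.6],[0,0,0]],
    [[0,0,-0.6],[0,0,0]],
    [[0,0,-0.5],[0,0,0]],
    [[0,0,-0.25],[0,0,0]],
    [[0,0,-0.1],[0,0,0]],
    [[0,0,0],[0,0,0]],
  ],
)

```text
time: 49.6
position: [509.1, -352.2, 101.2]
orientation: [-2.224, -2.218, -0.0]
ft_force: [-0.3, 0.4, 0.7]
finger_gap: 94.1
grip_force: 0.0
```

Call:
servo_tool(
  commands=[
    [[0,0,0],[0,0,0]],
    [[0,0,0],[0,0,0]],
    [[0,0,0],[0,0,0]],
    [[0,0,0],[0,0,0]],
    [[0,0,0],[0,0,0]],
    [[0,0,0],[0,0,0]],
    [[0,0,0],[0,0,0]],
    [[0,0,0],[0,0,0]],
    [[0,0,0],[0,0,0]],
    [[0,0,0],[0,0,0]],
  ],
  grip=0.3,
)

```text
time: 50.6
position: [509.1, -353.0, 101.5]
orientation: [2.226, 2.217, 0.0]
ft_force: [0.3, -0.1, 1.0]
finger_gap: 43.8
grip_force: 25.0
```

Call:
servo_tool(
  commands=[
    [[0,0,0.2],[0,0,0]],
    [[0,0,0.5],[0,0,0]],
    [[0,0,0.6],[0,0,0]],
    [[0,0,0.6],[0,0,0]],
    [[0,0.2,0.3],[0,0,0]],
    [[0,0.5,0],[0,0,0]],
    [[0.1,0.8,0],[0,0,0]],
    [[0.1,0.9,0],[0,0,0]],
    [[0.1,0.9,0],[0,0,0]],
    [[0,0.9,0],[0,0,0]],
    [[0,0.9,0],[0,0,0]],
    [[0,0.9,0],[0,0,0]],
    [[0,0.9,0],[0,0,0]],
    [[0,0.9,0],[0,0,0]],
    [[0,0.9,0],[0,0,0]],
    [[0,0.9,0],[0,0,0]],
    [[0,0.9,0],[0,0,0]],
    [[0,0.9,0],[0,0,0]],
    [[0,0.8,0],[0,0,0]],
    [[0,0.8,0],[0,0,0]],
  ],
)

```text
time: 52.6
position: [518.0, 169.4, 187.4]
orientation: [-2.222, -2.217, 0.005]
ft_force: [0.9, -0.6, -2.3]
finger_gap: 43.7
grip_force: 25.0
```

Call:
servo_tool(
  commands=[
    [[0,0.5,0],[0,0,0]],
    [[0,0,0],[0,0,0]],
    [[0,0,-0.3],[0,0,0]],
    [[0,0,-0.5],[0,0,0]],
    [[0,0,-0.5],[0,0,0]],
    [[0,0,-0.4],[0,0,0]],
    [[0,0,-0.2],[0,0,0]],
    [[0,0,0],[0,0,0]],
    [[0,0,0],[0,0,0]],
  ],
)

```text
time: 53.5
position: [521.0, 186.6, 113.5]
orientation: [2.226, 2.216, -0.0]
ft_force: [-0.4, 0.4, -2.4]
finger_gap: 43.5
grip_force: 25.0
```

Call:
servo_tool(
  commands=[
    [[0,0.02,-0.15],[0,0,0]],
    [[0,0,-0.08],[0,0,0]],
    [[0,0,-0.04],[0,0,0]],
    [[0,0,-0.02],[0,0,0]],
    [[0,0,0],[0,0,0]],
    [[0,0,0],[0,0,0]],
  ],
)

```text
time: 54.1
position: [521.1, 187.9, 102.4]
orientation: [2.225, 2.217, 0.0]
ft_force: [-2.1, 0.4, 1.7]
finger_gap: 43.9
grip_force: 25.0
```

Contact, so release, rise, and retreat towards the slab for a look.

Call:
servo_tool(
  commands=[
    [[0,0,0],[0,0,0]],
    [[0,0,0],[0,0,0]],
    [[0,0,0],[0,0,0]],
    [[0,0,0],[0,0,0]],
    [[0,0,0.3],[0,0,0]],
    [[0,0,0.7],[0,0,0]],
    [[0,0,0.7],[0,0,0]],
    [[0,0,0.6],[0,0,0]],
    [[0,-0.4,0.3],[0,0,0]],
    [[0,-0.8,0],[0,0,0]],
    [[0,-1,0],[0,0,0]],
    [[0,-1,0],[0,0,0]],
    [[0,-1,0],[0,0,0]],
    [[0,-1,0],[0,0,0]],
    [[0,-1,0],[0,0,0]],
    [[0,-1,0],[0,0,0]],
    [[0,-1,0],[0,0,0]],
    [[0,-0.8,0],[0,0,0]],
    [[0,-0.4,0],[0,0,0]],
    [[0,0,0],[0,0,0]],
  ],
  grip=1,
)

```text
time: 56.1
position: [520.3, -190.2, 205.6]
orientation: [-2.229, -2.213, 0.001]
ft_force: [-0.5, 0.5, -0.3]
finger_gap: 93.5
grip_force: 0.0
```

```bash
python3 - <<'E'
from h import *
import cv2
a=arm.get_image("top")[:,:,::-1];b=arm.get_image("side")[:,:,::-1];cv2.imwrite("pics/top5.png",a);cv2.imwrite("pics/side5.png",b)
b=cv2.resize(b[200:375,290:410],(411,600),interpolation=2);a=cv2.resize(a[215:315,120:275],(389,251),interpolation=2)
c=cv2.resize(cv2.imread("pics/top5.png"),(389,243))
cv2.imwrite("pics/f5.png",np.hstack([b,cv2.copyMakeBorder(np.vstack([a,c]),0,600-494,0,0,0)]))
E
```

```text
(no output)
```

View pics/f5.png

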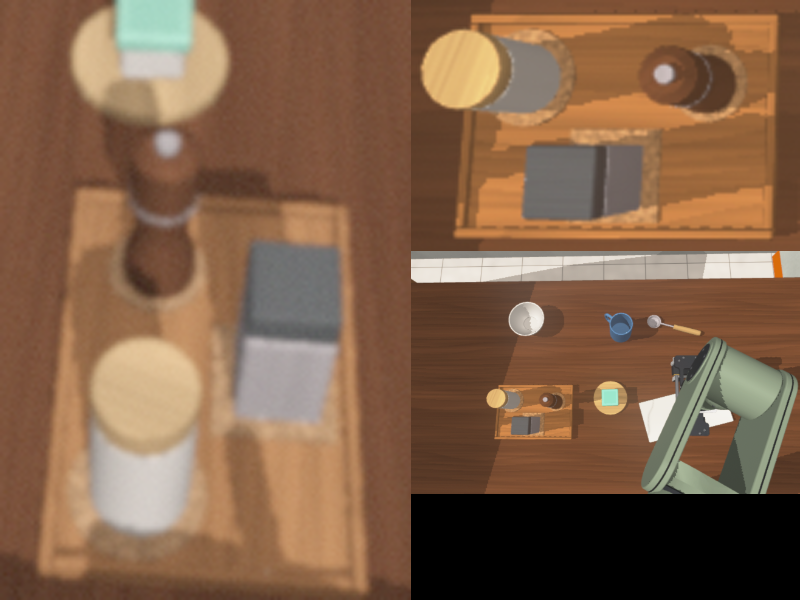

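All three tall things stand upright on their own pads, the pot is on the board, and the mug has not moved.

```bash
python3 -c "
from workcell import arm
print(arm.close_job())"
```

```text
the job is handed in; nothing more can be done
None
```

The job is handed in: the pot stands on the serving board about 2 mm from centre, the canister, tin and mill are back on their own cork pads, everything is upright, the mug was not touched, and it took about 56 s.

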